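# Take the finished bracket out of the drill vise

## Robot

A 6-joint arm with a two-finger parallel gripper is mounted at the origin on the work surface. World frame = base frame: x ahead of the robot, y to its left, z up, the work surface at z = 0. Lengths are in m, angles in degrees, forces in N, time in s.
With the tool pointing down it reaches from about 0.4 to 0.825 m from the base axis. Payload 7 kg.
Tool frame: the origin (TCP) lies at the very end of the fingers, on their centre line; the grasp point (between the pads) lies 19 mm behind it (ctrl.grip_depth is the distance from the TCP to the grasp point, in m); z points along the fingers, y is the line along which they close (so a half turn about z gives the same grasp; the last joint's range is limited). The gripper opens to 88 mm and grips with 3 to 60 N. Pads are 19 mm wide; open, the fingers measure 130 mm over their backs; the gripper's body (78 mm by 193 mm) begins 47 mm behind the grasp point.
Start: joints at [-47.722, 20.546, 0.682, 0, -70.136, -16.507], TCP at [0.293, -0.608, 0.227] pointing down, gripper open.
Joint ranges: [-176.03, 176.03], [-82.01, 121.73], [-58.28, 71.71], [-173.87, 95.51], [-174.79, -0.11], [-173.66, 173.66]. Speed limits (degrees/s): [136.94, 136.94, 172.46, 180, 180, 180].

## Interface

Orientations are given as [roll, pitch, yaw] about the fixed x, y, z axes, in that order (R = Rz(yaw) Ry(pitch) Rx(roll)).
In Python, from plant import get_obs, eyes, ctrl, spotter gives the robot as it stands.
- The arm moves only by the shell command python3 -m crank 'ROWS'. ROWS is JSON, one flat list of numbers, 7 for each row, row after row: the turn, a rotation vector about the tool's x, y, z in rad, then the shift along the tool's x, y, z in mm, then the opening, from 0 (shut) to 1 (fully open). A call has 1 to 5 rows; each row shifts and turns the commanded pose from where the row before left it, along the tool's axes as they then stand; what a row does not reach is not made up. A row lasts 1/8 s, in which the tool goes at most 62.5 mm and 10.7 degrees, less where a joint would pass 70% of its speed; a pose out of reach is approached as far as the arm can. A call is refused whole if a number of a shift passes 62.5 or a number of a turn 0.188, either way. A call with a gripper value outside its range is refused whole. The fingers move at their own pace and stop on an object; the grip force is fixed at half the most. Time passes only in rows, so rows that do not move let the fingers close. It gives the time, the measured TCP pose, the force, the opening and the grip force at its end, in the units of the state.
- get_obs(): the state, without advancing time (a new reading comes with each control period).
- eyes.snapshot(name): name is "scene" or "side" or "wrist"; returns the picture (400x640x3 uint8, blue, green, red); there is no depth.
- eyes.camera_model(name): a dict with "fx", "fy", "cx", "cy" (pixels), "extrinsics" (4x4, takes a point from camera to world coordinates). Camera axes: x right, y down, z forward; pixel columns grow to the right and rows downward; lengths in m; the calibration is good to about 2 mm. A picture is of the moment at which its call begins: read the wrist's pose just before it. camera_model takes no time and is no camera call; for the wrist camera it gives the pose at the moment of the call.
- ctrl.close_job(): hands the job in; it is judged then, once.
Trained networks look in the newest picture that a camera, given by its name, has taken for a name from the list of things; names that differ only in an ending like _2 or _b are one class to them, and where a whole thing is asked for, a point or a joint stands for the part that bears it (a point fixed in the world has none). Each returns a list of dicts, best first, with "p" (0 to 1); they miss things now and then, are a little off and sometimes report something else, mostly with a low value. They report only what shows in the picture. A call takes as long as a camera call. They do not tell look-alikes from the thing itself.
- spotter.outline_of(camera, target): "region" (400x640 bool, what is visible of it) and "rect" ([left, top, width, height] in pixels, round what is visible of it).
- spotter.place_of(camera, target): "location" ([column, row] in pixels: a listed point, or the origin of a listed thing).
The state is a dict: "clock": time; "joint_pos": joint angles; "qvel": joint speeds; "tau": joint torques, N m; "tool_pos": TCP position; "orientation": TCP orientation; "force": force on the tool from outside, world axes, zero at the start; "moment": the same for the moment, N m; "opening": finger opening in m; "gripper_force": force on a finger pad.
Only numpy, scipy, OpenCV 4.12 (cv2) and the standard library are available. Lean on these libraries where they do the work, as an engineer would, in place of code of your own. Each camera call takes 0.05 s, during which the arm holds its last target. There are 200 camera calls.

## Task

The bracket clamped in the drill vise on the bench is finished. Pull the vise's sliding jaw all the way open, then lift the bracket out and set it down, not dropped, standing upright on its foot in the plain undivided tray; leave the jaw open.

Things in the scene. Friction and masses are not known exactly. Their poses are not given: they have to be found in the camera images.
- jaw (a joint): Opening of the vise's sliding jaw (m): 0 to 0.002 closed on the bracket, 0.06 fully open at its stop. Slides level and straight, takes about 5 N, stays where left. Closed, its 8 mm lip overhangs one end of the bracket's foot (2 mm above it), so the bracket lifts only once the jaw is open; the fixed jaw has no lip. Vise 290 x 110 mm, fixed, jaw tops 60 and 68 mm above the bench.
- jaw_grip (a point): Centre of the T-grip on the sliding jaw: level round steel crossbar, 18 mm thick, 80 mm long, centre 105 mm above the bench, on a 14 mm post from the jaw's carriage (top 55 mm above the bench). Own y runs along the bar; the jaw opens towards own -x (roughly the robot's left). The bracket's middle is 110 mm away along +x when closed. Clear on both sides: pinch the bar across from above.
- bracket: Finished aluminium bracket in the vise, about 0.2 kg, an upside-down T: foot 90 (own x) x 50 (own y) x 10 mm with a hole near each end; central upright web 50 (x) x 14 mm (y), top 55 mm above the underside, free to pinch across its 14 mm from above. Origin: centre of the underside, 30 mm above the bench at first; x along the jaw's travel. A dark undrilled one standing on the bench is not meant.
- tray: Plain undivided sheet-steel tray, open on top, 140 (own x) x 190 (own y) x 30 mm high, walls and floor 3 mm thick, fixed to the bench on the robot's right. Origin: centre of its underside, at bench height. The smaller, taller wooden box with compartments of screws beside it, nearer or farther, is not meant.
Things that resemble listed ones, but are neither listed nor needed, are in the scene too. Of the things shaped like the bracket, the aluminium one is meant.

How it is judged (in metres and radians):
On the way, in this order (a step that is already met when the one before it is completed fails the run):
1. the jaw is slid open by more than 45 mm while the bracket still sits in the vise (value of joint jaw above 0.045 m and height (world z) of bracket below 0.042 m and distance of bracket from where it was at the start of the episode below 0.03 m), for 0.2 s.
2. the bracket is lifted more than 20 mm off its seat with the jaw open (height (world z) of bracket above 0.05 m and value of joint jaw above 0.04 m), for 0.1 s.
At the end, for the whole second after the job is handed in: The bracket rests, still, inside the plain tray with its foot on the tray's floor (underside within 5 mm of it, within 10 degrees of upright, anywhere in the tray), and the jaw is still open by more than 40 mm (x of bracket in the frame of tray between -0.06 and 0.06 m and y of bracket in the frame of tray between -0.08 and 0.08 m and z of bracket in the frame of tray below 0.008 m and angle between bracket's own z axis and vertical below 0.17 rad and linear speed of bracket below 0.02 m/s and value of joint jaw above 0.04 m); the robot touches nothing.
It fails at once if the bracket is dropped (falls free faster than 0.6 m/s, about 18 mm) (linear speed of bracket above 0.6 m/s and contact force between the fingers and bracket below 0.1 N).
It also fails if it takes over 54 s, if anything falls off the work surface, if the arm or the gripper's body presses on something with over 40 N, if the wrist force passes 120 N, or if a joint passes its speed limit or range.

## Working session

There is one attempt and no reset: what is moved stays moved. The work goes in short steps, Python scripts to look and compute and a shell command to move; the robot and the scene stay as the last step left them, time stands still between calls to the robot, and variables do not carry over. Pictures are saved under pics/ and viewed, at most 10 in all, crops included, and the job is handed in when it is done.

```bash
ls; mkdir -p pics; cat > h.py <<'E'
import numpy as np, cv2
from plant import get_obs, eyes, ctrl, spotter
from scipy.spatial.transform import Rotation as R
def onplane(cam,px,z):
    c=eyes.camera_model(cam) if isinstance(cam,str) else cam
    E=np.array(c["extrinsics"]); d=E[:3,:3]@np.array([(px[0]-c["cx"])/c["fx"],(px[1]-c["cy"])/c["fy"],1])
    return E[:3,3]+d*(z-E[2,3])/d[2]
E
cat > a.py <<'E'
from h import *
for c in ("scene","side"):
    im=eyes.snapshot(c); cv2.imwrite(f"pics/{c}0.png",im)
    print(c,np.round(np.array(eyes.camera_model(c)["extrinsics"])[:3,3],3))
    for t,z in (("jaw_grip",.105),("bracket",.03),("tray",0)):
        for r in spotter.place_of(c,t)[:4]:
            print(t,round(r["p"],2),np.round(r["location"]),np.round(onplane(c,r["location"],z),3))
print(get_obs()["orientation"],get_obs()["clock"])
E
python3 a.py
```

```text
pics
scene [ 0.892 -0.622  0.622]
jaw_grip 0.93 [394. 173.] [0.593 0.206 0.105]
bracket 0.8 [360. 211.] [0.548 0.109 0.03 ]
bracket 0.78 [287. 207.] [0.378 0.027 0.03 ]
bracket 0.72 [334. 175.] [0.403 0.228 0.03 ]
bracket 0.69 [338. 269.] [ 0.604 -0.102  0.03 ]
tray 0.64 [222. 302.] [ 0.432 -0.278  0.   ]
side [-0.034  0.835  0.602]
jaw_grip 0.84 [252. 221.] [0.576 0.219 0.105]
bracket 0.94 [290. 229.] [0.557 0.102 0.03 ]
bracket 0.59 [316. 206.] [ 0.573 -0.042  0.03 ]
bracket 0.58 [312. 304.] [0.343 0.304 0.03 ]
bracket 0.57 [197. 296.] [0.548 0.42  0.03 ]
tray 0.61 [396. 200.] [ 0.427 -0.266  0.   ]
[ 1.79987735e+02 -1.43040449e-03 -1.54227429e+02] 0.4
```

View pics/scene0.png

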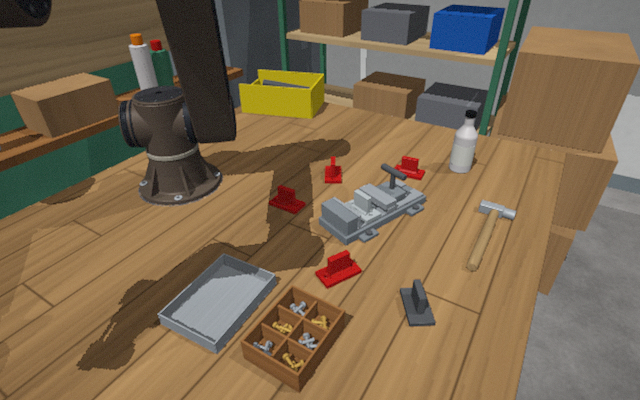

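View pics/side0.png

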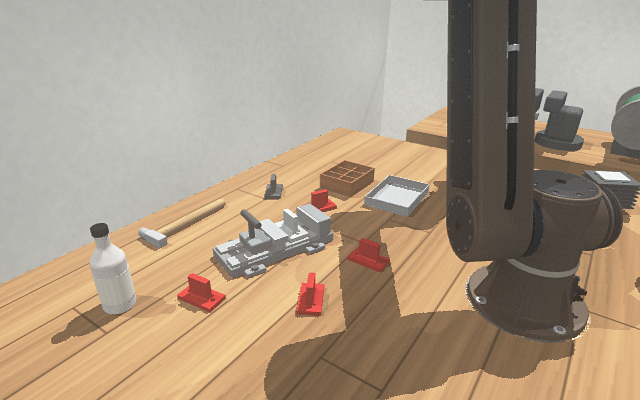

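The scene picture has these bracket-shaped things:
- red ones at (287,200), (333,172), (410,168) and (338,268)
- a dark one at (417,305)
- the aluminium one in the vise at about (362,208), which is the one I want

The T-grip bar is at (394,172). The plain tray is at (218,300), and the wooden screw box at (295,335) is not meant. Next is a close crop of the vise.

```bash
python3 - <<'E'
import cv2,numpy as np
a=cv2.imread("pics/scene0.png")[150:250,310:440]; b=cv2.imread("pics/side0.png")[190:290,205:335]
cv2.imwrite("pics/crop1.png",cv2.resize(np.vstack([a,b]),None,fx=3,fy=3,interpolation=cv2.INTER_CUBIC))
E
cat > b.py <<'E'
from h import *
m={c:eyes.camera_model(c) for c in("scene","side")}
def tri(p):
    A=[];B=[]
    for c,px in p.items():
        E=np.array(m[c]["extrinsics"]);d=E[:3,:3]@np.array([(px[0]-m[c]["cx"])/m[c]["fx"],(px[1]-m[c]["cy"])/m[c]["fy"],1]);d/=np.linalg.norm(d)
        P=np.eye(3)-np.outer(d,d);A.append(P);B.append(P@E[:3,3])
    return np.linalg.solve(sum(A),sum(B))
print(np.round(tri({"scene":(394,173),"side":(252,221)}),3),np.round(tri({"scene":(360,211),"side":(290,229)}),3))
E
python3 b.py
```

```text
[0.587 0.213 0.099] [0.552 0.104 0.033]
```

View pics/crop1.png

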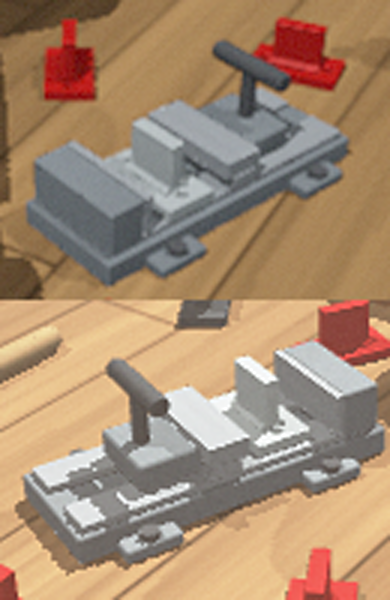

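The crop shows the aluminium bracket's web at scene (362,203), between the fixed jaw (left) and the lipped sliding jaw. The T-bar runs from about (383,166) to (404,177). The triangulated bar and bracket centres are 114 mm apart, against 110 mm expected, so the choice holds. I'll move over the bar.

```bash
python3 -m crank '[0,0,0,-41.5,40.7,0,1, 0,0,0,-41.5,40.7,0,1, 0,0,0,-41.5,40.7,0,1, 0,0,0,-41.5,40.7,0,1, 0,0,0,-41.5,40.7,0,1]'
python3 -m crank '[0,0,0,-41.5,40.7,0,1, 0,0,0,-41.5,40.7,0,1, 0,0,0,-41.5,40.7,0,1, 0,0,0,-41.5,40.7,0,1, 0,0,0,-41.5,40.7,0,1]'
python3 -m crank '[0,0,0,-41.5,40.7,0,1, 0,0,0,-41.5,40.7,0,1, 0,0,0,-41.5,40.7,0,1, 0,0,0,-41.5,40.7,0,1, 0,0,0,-41.5,40.7,0,1]'
python3 -m crank '[0,0,-0.182,0,0,0,1, 0,0,-0.182,0,0,0,1, 0,0,-0.182,0,0,0,1, 0,0,-0.182,0,0,0,1, 0,0,-0.182,0,0,0,1]'
python3 -m crank '[0,0,-0.182,0,0,0,1, 0,0,-0.182,0,0,0,1, 0,0,-0.182,0,0,0,1, 0,0,-0.182,0,0,0,1, 0,0,-0.182,0,0,0,1]'
python3 -m crank '[0,0,-0.182,0,0,0,1, 0,0,-0.182,0,0,0,1, 0,0,-0.182,0,0,0,1, 0,0,0,0,0,0,1]'
python3 - <<'E'
from h import *
o=get_obs();print(np.round(o["joint_pos"],1))
im=eyes.snapshot("wrist");cv2.imwrite("pics/w1.png",im)
for t,z in (("jaw_grip",.105),("bracket",.03)):
    for r in spotter.place_of("wrist",t)[:4]:
        print(t,round(r["p"],2),np.round(r["location"]),np.round(onplane("wrist",r["location"],z),3))
E
```

```text
clock: 1.02
tool_pos: [0.3922, -0.3327, 0.2268]
orientation: [-180.0, 0.0, -154.2]
force: [1.6, 0.4, -0.0]
opening: 0.0877
gripper_force: 0.0
clock: 1.65
tool_pos: [0.4906, -0.0589, 0.2271]
orientation: [-180.0, 0.1, -154.2]
force: [1.5, -0.9, -0.7]
opening: 0.0877
gripper_force: 0.0
clock: 2.28
tool_pos: [0.589, 0.2146, 0.2268]
orientation: [180.0, 0.0, -154.2]
force: [-0.0, -0.3, -0.1]
opening: 0.0878
gripper_force: 0.0
clock: 2.9
tool_pos: [0.5886, 0.2126, 0.2266]
orientation: [-180.0, 0.0, -101.7]
force: [-0.1, -1.4, 0.5]
opening: 0.0877
gripper_force: 0.0
clock: 3.52
tool_pos: [0.5886, 0.2126, 0.2266]
orientation: [-180.0, 0.0, -49.6]
force: [-0.5, -0.3, 0.2]
opening: 0.0876
gripper_force: 0.0
clock: 4.03
tool_pos: [0.5886, 0.2126, 0.2266]
orientation: [-180.0, -0.0, -18.7]
force: [-0.4, -0.2, -0.3]
opening: 0.0876
gripper_force: 0.0
[ 37.7  16.   -5.9  -0.  -68.1  33.6]
jaw_grip 0.91 [326. 205.] [0.585 0.211 0.105]
bracket 0.91 [336. 349.] [0.391 0.263 0.03 ]
bracket 0.65 [591.  84.] [ 0.598 -0.066  0.03 ]
bracket 0.64 [427. 183.] [0.554 0.109 0.03 ]
bracket 0.57 [182. 247.] [0.572 0.382 0.03 ]
```

View pics/w1.png

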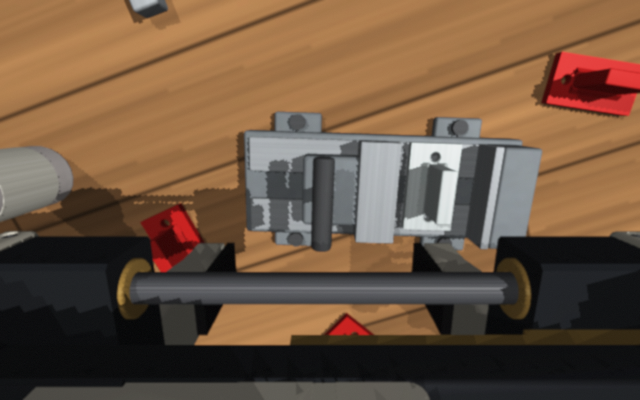

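The wrist view shows the bar along column ~322 (rows 155–250) and the bracket in the vise with its web at about (447,195) and a hole at (436,157). The web seems to run across the travel, not along it as described, so I'll zoom in and measure.

```bash
python3 - <<'E'
from h import *
im=cv2.imread("pics/w1.png")
cv2.imwrite("pics/crop2.png",cv2.resize(im[110:260,235:550],None,fx=2.5,fy=2.5,interpolation=cv2.INTER_CUBIC))
p=lambda px,z:onplane("wrist",px,z)
eyes.snapshot("wrist")
r=spotter.outline_of("wrist","jaw_grip"); print([(round(q["p"],2),q["rect"]) for q in r[:2]])
a=p((323,158),.107);b=p((321,248),.107)
print(a,b,np.linalg.norm(a-b),np.degrees(np.arctan2(*(a-b)[1::-1])))
for q in [(245,131),(522,140),(250,230),(357,242),(388,242)]: print(q,np.round(p(q,.03),3),np.round(p(q,.06),3))
E
```

```text
[(0.55, [303.1, 137.0, 99.1, 115.5])]
[0.62292258 0.20059402 0.107     ] [0.55010098 0.22731637 0.107     ] 0.07756977243153068 -20.150933303006227
(245, 131) [0.665 0.269 0.03 ] [0.664 0.263 0.06 ]
(522, 140) [0.566 0.007 0.03 ] [0.574 0.022 0.06 ]
(250, 230) [0.566 0.304 0.03 ] [0.573 0.294 0.06 ]
(357, 242) [0.515 0.198 0.03 ] [0.527 0.197 0.06 ]
(388, 242) [0.504 0.166 0.03 ] [0.517 0.168 0.06 ]
```

View pics/crop2.png

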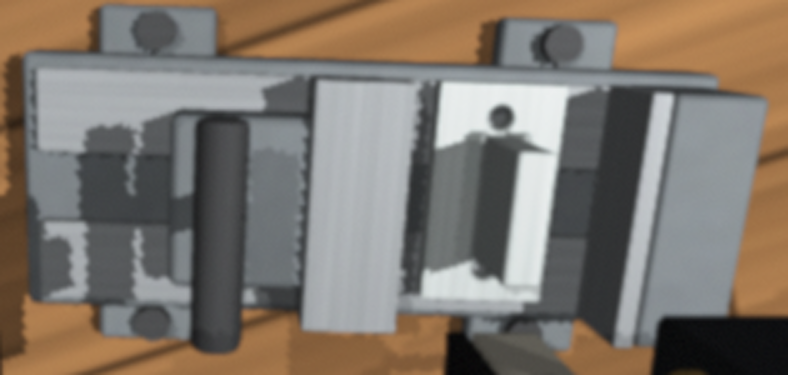

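Both crops agree: the web runs parallel to the bar, so the pinch direction lies along the travel, the same yaw as for the bar. I'll trust the image over the text here. Bar yaw is −20.2°, its centre is (0.586, 0.213) and its length measures 78 mm, so I'll grasp it and pull.

```bash
python3 -m crank '[0,0,0.028,-2.5,0,45,1, 0,0,0,0,0,45,1, 0,0,0,0,0,30,1, 0,0,0,0,0,20,1, 0,0,0,0,0,0,1]'
python3 -m crank '[0,0,0,0,0,0,0, 0,0,0,0,0,0,0, 0,0,0,0,0,0,0, 0,0,0,0,0,0,0, 0,0,0,0,0,0,0]'
```

```text
clock: 4.9
tool_pos: [0.5853, 0.2127, 0.0849]
orientation: [179.8, 0.1, -20.3]
force: [0.6, 0.0, -0.2]
opening: 0.0879
gripper_force: 0.0
clock: 5.52
tool_pos: [0.5863, 0.2134, 0.0868]
orientation: [-180.0, -0.0, -20.3]
force: [-0.2, -0.1, -0.2]
opening: 0.0433
gripper_force: 0.0
```

```bash
python3 -m crank '[0,0,0,0,0,0,0, 0,0,0,0,0,0,0, 0,0,0,0,0,0,0, 0,0,0,0,0,0,0, 0,0,0,0,0,0,0]'
python3 -m crank '[0,0,0,0,-6,0,0, 0,0,0,0,-10,0,0, 0,0,0,0,-10,0,0, 0,0,0,0,-10,0,0, 0,0,0,0,-8,0,0]'
```

```text
clock: 6.15
tool_pos: [0.5864, 0.2139, 0.0866]
orientation: [-180.0, -0.0, -20.3]
force: [1.6, 3.0, -1.6]
opening: 0.0172
gripper_force: 30.0
clock: 6.78
tool_pos: [0.601, 0.2528, 0.0865]
orientation: [179.8, 0.0, -20.3]
force: [-0.4, -6.1, 2.9]
opening: 0.0172
gripper_force: 30.0
```

```bash
python3 -m crank '[0,0,0,0,-6,0,0, 0,0,0,0,-5,0,0, 0,0,0,0,-3,0,0, 0,0,0,0,0,0,0]'; python3 -m crank '[0,0,0,0,-1,0,0,0,0,0,0,-1,0,0,0,0,0,0,0,0,0]'
```

```text
clock: 7.28
tool_pos: [0.6061, 0.2664, 0.0865]
orientation: [179.8, 0.0, -20.3]
force: [0.7, -5.0, 2.0]
opening: 0.0168
gripper_force: 30.0
clock: 7.65
tool_pos: [0.6068, 0.2683, 0.0865]
orientation: [179.9, 0.0, -20.3]
force: [0.7, -5.3, 1.3]
opening: 0.0172
gripper_force: 30.0
```

It has moved 58 mm without any rise at the stop. I'll pull the last few mm gently, release and go up.

```bash
python3 -m crank '[0,0,0,0,-1,0,0,0,0,0,0,-1,0,0,0,0,0,0,0,0,0]'
python3 -m crank '[0,0,0,0,0,0,1, 0,0,0,0,0,0,1, 0,0,0,0,0,0,1, 0,0,0,0,0,0,1, 0,0,0,0,0,0,1]'
python3 -m crank '[0,0,0,0,0,-40,1, 0,0,0,0,0,-50,1, 0,0,0,0,25,-40,1, 0,0,0,0,40,0,1, 0,0,0,0,40,0,1]'
python3 -m crank '[0,0,0,-60,20,0,0.4, 0,0,0,0,0,0,0.4, 0,0,0,0,0,0,0.4]'
python3 - <<'E'
from h import *
o=get_obs();print(o["tool_pos"],o["opening"])
im=eyes.snapshot("wrist");cv2.imwrite("pics/w2.png",im)
for t,z in (("jaw_grip",.105),("bracket",.03)):
    for r in spotter.place_of("wrist",t)[:4]:
        print(t,round(r["p"],2),np.round(r["location"]),np.round(onplane("wrist",r["location"],z),3))
import pickle;pickle.dump(eyes.camera_model("wrist"),open("w2.pkl","wb"))
E
```

```text
clock: 8.02
tool_pos: [0.6072, 0.2694, 0.0866]
orientation: [179.8, 0.0, -20.3]
force: [-0.2, -8.0, 2.6]
opening: 0.0174
gripper_force: 30.0
clock: 8.65
tool_pos: [0.6077, 0.2717, 0.0865]
orientation: [-180.0, 0.0, -20.3]
force: [-0.3, -0.5, -0.8]
opening: 0.0617
gripper_force: 0.0
clock: 9.28
tool_pos: [0.5709, 0.1724, 0.2172]
orientation: [-179.9, -0.0, -20.2]
force: [0.7, -0.6, -1.1]
opening: 0.0874
gripper_force: 0.0
clock: 9.65
tool_pos: [0.5092, 0.1754, 0.2174]
orientation: [-179.9, -0.1, -20.2]
force: [0.1, 1.0, -0.1]
opening: 0.0629
gripper_force: 0.0
[0.50917125 0.17539786 0.21735674] 0.06294247806560618
jaw_grip 0.7 [167. 133.] [0.604 0.268 0.105]
bracket 0.88 [375. 120.] [0.553 0.106 0.03 ]
bracket 0.73 [454. 278.] [0.363 0.076 0.03 ]
bracket 0.72 [292. 310.] [0.387 0.258 0.03 ]
bracket 0.58 [545.   9.] [ 0.592 -0.067  0.03 ]
```

View pics/w2.png

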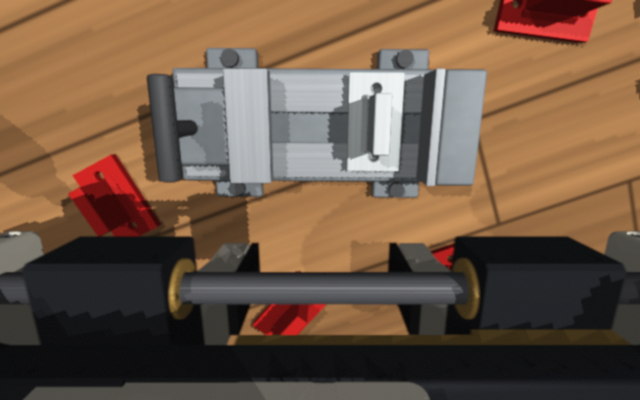

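The jaw is open, with the bar now at (163,128). The foot spans (350–403, 72–172), the web top is at (376–390, 93–157), and the fixed jaw's face is at column ~432. I'll work out the grasp.

```bash
python3 - <<'E'
from h import *
import pickle;c=pickle.load(open("w2.pkl","rb"))
im=cv2.imread("pics/w2.png");g=cv2.cvtColor(im,cv2.COLOR_BGR2GRAY)
for r in(105,145): print(r,g[r,366:396])
p=lambda q,z:onplane(c,q,z)
o=get_obs();M=R.from_euler("xyz",o["orientation"],degrees=True).as_matrix();t=np.array(o["tool_pos"])
for n,q,z in [("web",(383,125),.085),("webU",(383.5,95),.085),("webD",(382,156),.085),("footUL",(350,72),.04),("footUR",(405,72),.04),("footDL",(348,168),.04),("jawface",(436,125),.068),("net",(375,120),.03),("slidejaw",(270,125),.068)]:
    w=p(q,z);print(n,np.round(w,3),"tool mm",np.round(M.T@(w-t)*1000,1))
E
```

```text
105 [103  95  83  72  67  66  67  68 100 162 213 232 236 237 237 238 237 237
 237 237 238 240 241 241 236 230 232 237 240 241]
145 [ 90  77  68  66  66  66  87 143 196 225 233 235 236 236 235 234 233 234
 235 238 240 240 232 212 208 212 212 212 214 213]
web [0.551 0.108 0.085] tool mm [ 61.8  49.4 131.5]
webU [0.573 0.1   0.085] tool mm [ 85.2  48.8 131.5]
webD [0.527 0.116 0.085] tool mm [ 36.6  49.7 131.5]
footUL [0.602 0.115 0.04 ] tool mm [107.5  24.9 176.5]
footUR [0.584 0.068 0.04 ] tool mm [107.5  75.  176.5]
footDL [0.52  0.146 0.04 ] tool mm [ 19.7  24.6 176.5]
jawface [0.533 0.062 0.068] tool mm [ 61.3  98.3 148.5]
net [0.553 0.105 0.03 ] tool mm [ 65.   50.7 186.5]
slidejaw [0.583 0.197 0.068] tool mm [ 61.4 -45.7 148.5]
```

All sizes check out: the web is 49 mm long, the foot 88 × 50 mm, and the jaw face is 48 mm from the web. I'll go above the web with a part-open gripper (~30 mm), descend and check the opening before going between the jaws.

```bash
python3 -m crank '[0,0,0,31,25,0,0.34, 0,0,0,31.5,25,0,0.34, 0,0,0,0,0,50,0.34, 0,0,0,0,0,40,0.34, 0,0,0,0,0,0,0.34]'
python3 -m crank '[0,0,0,0,0,0,0.34]'
```

```text
clock: 10.42
tool_pos: [0.5487, 0.1054, 0.1233]
orientation: [179.7, 0.3, -20.3]
force: [0.1, 0.5, 1.0]
opening: 0.0296
gripper_force: 0.0
clock: 10.55
tool_pos: [0.5514, 0.1069, 0.1277]
orientation: [-180.0, -0.1, -20.2]
force: [0.7, 0.1, 0.2]
opening: 0.0294
gripper_force: 0.0
```

```bash
python3 -m crank '[0,0,0,0,0,30,0.34, 0,0,0,0,0,30,0.34, 0,0,0,0,0,20,0.34, 0,0,0,0,0,0,0.34]'
python3 -m crank '[0,0,0,0,0,0,0, 0,0,0,0,0,0,0, 0,0,0,0,0,0,0, 0,0,0,0,0,0,0, 0,0,0,0,0,0,0]'
```

```text
clock: 11.05
tool_pos: [0.5507, 0.1069, 0.0471]
orientation: [180.0, -0.0, -20.2]
force: [0.3, -0.3, 0.8]
opening: 0.0296
gripper_force: 0.0
clock: 11.68
tool_pos: [0.5512, 0.1071, 0.0481]
orientation: [-179.9, -0.1, -20.2]
force: [-1.6, 0.9, 7.5]
opening: 0.0138
gripper_force: 30.0
```

Gripped at 13.8 mm and 30 N. I'll lift and measure the tray.

```bash
python3 -m crank '[0,0,0,0,0,-15,0, 0,0,0,0,0,-25,0, 0,0,0,0,0,-40,0, 0,0,0,0,0,-40,0, 0,0,0,0,0,-30,0]'
python3 - <<'E'
from h import *
o=get_obs()
for c in("scene","side"):
    eyes.snapshot(c); 
    for r in spotter.outline_of(c,"tray")[:2]:
        cn,_=cv2.findContours(r["region"].astype(np.uint8),0,2);h=max(cn,key=cv2.contourArea)
        k=cv2.approxPolyDP(cv2.convexHull(h),6,True)[:,0]
        print(c,round(r["p"],2),r["rect"],[(tuple(map(int,q)),np.round(onplane(c,q,.03)[:2],3).tolist(),np.round(onplane(c,q,0)[:2],3).tolist()) for q in k])
M=R.from_euler("xyz",o["orientation"],degrees=True).as_matrix()
print(o["tool_pos"],M.T@(np.array([.43,-.272,.18])-o["tool_pos"])*1000)
E
```

```text
clock: 12.3
tool_pos: [0.5502, 0.1064, 0.1994]
orientation: [-179.9, -0.1, -20.3]
force: [0.6, 0.9, -0.7]
opening: 0.014
gripper_force: 30.0
side 0.8 [365.0, 176.0, 64.6, 43.3] [((364, 196), [0.493, -0.179], [0.521, -0.232]), ((388, 175), [0.504, -0.363], [0.532, -0.425]), ((429, 185), [0.363, -0.368], [0.384, -0.431]), ((407, 216), [0.337, -0.141], [0.356, -0.192]), ((365, 205), [0.463, -0.13], [0.489, -0.181])]
[0.55021336 0.10642197 0.19936758] [ 18.33070548 396.6587743   18.85064515]
```

The side-view rim corners put the tray centre at about (0.428, −0.273), long side along world y (184 mm measured). That agrees with the networks at (0.43, −0.272). I'll carry the bracket there and turn it 20° to line up with the tray.

```bash
python3 -m crank '[0,0,0,3,35,0,0, 0,0,0,3,50,0,0, 0,0,0,3,60,0,0, 0,0,0,3,60,0,0, 0,0,0,3,60,0,0]'
python3 -m crank '[0,0,0,3,60,0,0, 0,0,0,0,50,0,0, 0,0,0,0,22,0,0, 0,0,-0.15,0,0,0,0, 0,0,-0.15,0,0,0,0]'
python3 -m crank '[0,0,-0.05,0,0,0,0, 0,0,0,0,0,0,0]'
python3 - <<'E'
from h import *
im=eyes.snapshot("wrist");cv2.imwrite("pics/w3.png",im)
s=eyes.snapshot("scene");cv2.imwrite("pics/s3.png",np.vstack([cv2.resize(s[150:400,100:500],(800,500))]))
for c in("wrist","scene"):
    for r in spotter.place_of(c,"tray")[:2]: print(c,r["p"],r["location"],onplane(c,r["location"],0))
E
```

```text
clock: 13.12
tool_pos: [0.4707, -0.1488, 0.1957]
orientation: [180.0, 0.1, -20.2]
force: [0.8, -0.6, -0.8]
opening: 0.0136
gripper_force: 30.0
clock: 13.75
tool_pos: [0.4282, -0.2724, 0.1953]
orientation: [-180.0, 0.2, -2.9]
force: [0.3, 0.3, -1.2]
opening: 0.0137
gripper_force: 30.0
clock: 14.0
tool_pos: [0.4287, -0.272, 0.1956]
orientation: [-180.0, 0.1, -0.3]
force: [-1.0, -0.2, -2.0]
opening: 0.014
gripper_force: 30.0
wrist 0.69 [330.1, 180.9] [ 0.43177269 -0.27947768  0.        ]
scene 0.87 [222.0, 300.2] [ 0.42949167 -0.2746799   0.        ]
```

View pics/s3.png

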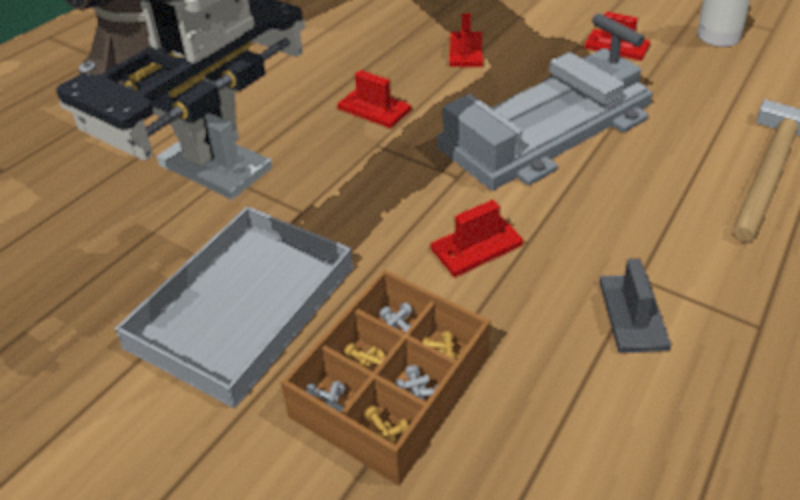

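View pics/w3.png

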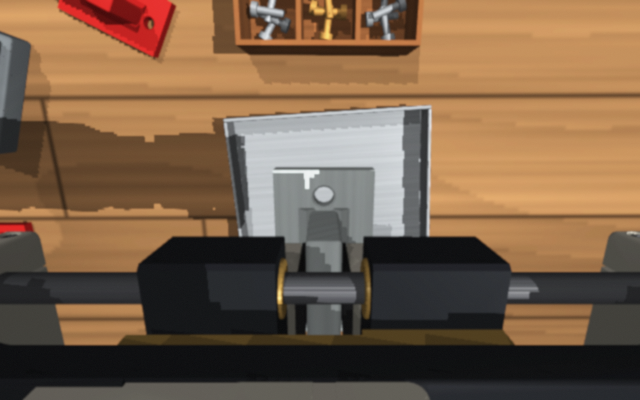

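The pictures show the bracket level in the gripper above the plain tray ((225–430, 105–240) in the wrist view) and the jaw still open. I'll lower it, slowly for the last few mm.

```bash
python3 -m crank '[0,0,0,1,3,40,0, 0,0,0,0,0,50,0, 0,0,0,0,0,45,0, 0,0,0,0,0,25,0, 0,0,0,0,0,0,0]'
python3 -m crank '[0,0,0,0,0,6,0, 0,0,0,0,0,3,0, 0,0,0,0,0,1.5,0, 0,0,0,0,0,0,0]'
```

```text
clock: 14.82
tool_pos: [0.429, -0.2748, 0.0349]
orientation: [-179.9, 0.3, -0.2]
force: [0.3, 0.5, -0.8]
opening: 0.0138
gripper_force: 30.0
clock: 15.32
tool_pos: [0.4307, -0.2752, 0.0265]
orientation: [180.0, -0.0, -0.2]
force: [0.4, 0.1, -2.1]
opening: 0.014
gripper_force: 30.0
```

```bash
python3 -m crank '[0,0,0,0,0,2,0, 0,0,0,0,0,1.5,0, 0,0,0,0,0,0,0]'
python3 -m crank '[0,0,0,0,0,1,0, 0,0,0,0,0,1,0, 0,0,0,0,0,0,0]'
```

```text
clock: 15.7
tool_pos: [0.4304, -0.2751, 0.0224]
orientation: [-180.0, 0.0, -0.2]
force: [-1.3, -0.3, -1.3]
opening: 0.0135
gripper_force: 30.0
clock: 16.08
tool_pos: [0.4306, -0.2752, 0.0211]
orientation: [180.0, -0.0, -0.2]
force: [-2.6, 0.7, 6.3]
opening: 0.0143
gripper_force: 30.0
```

Upward force has risen to 6 N at the expected height of 0.021, so the foot is on the floor. I'll release to a part opening and go up.

```bash
python3 -m crank '[0,0,0,0,0,0,0.36, 0,0,0,0,0,0,0.36, 0,0,0,0,0,0,0.36, 0,0,0,0,0,0,0.36]'
python3 -m crank '[0,0,0,0,0,-20,0.36, 0,0,0,0,0,-40,0.36, 0,0,0,0,0,-50,0.36, 0,0,0,0,0,-50,0.36, 0,0,0,-60,0,0,0.36]'
python3 -m crank '[0,0,0,0,0,0,0.36, 0,0,0,0,0,0,0.36]'
python3 - <<'E'
from h import *
s=eyes.snapshot("scene");w=eyes.snapshot("wrist")
cv2.imwrite("pics/end.png",np.vstack([cv2.resize(s[150:400,100:500],(480,300)),cv2.resize(w,(480,300))]))
E
```

```text
clock: 16.58
tool_pos: [0.4305, -0.2751, 0.0205]
orientation: [-180.0, 0.0, -0.2]
force: [0.1, 0.0, 0.7]
opening: 0.0314
gripper_force: 0.0
clock: 17.2
tool_pos: [0.3749, -0.2762, 0.1845]
orientation: [179.8, -0.4, -0.1]
force: [-0.9, 0.3, -1.0]
opening: 0.0316
gripper_force: 0.0
clock: 17.45
tool_pos: [0.3705, -0.2751, 0.181]
orientation: [180.0, -0.1, -0.2]
force: [0.4, 0.2, -0.6]
opening: 0.0314
gripper_force: 0.0
```

View pics/end.png

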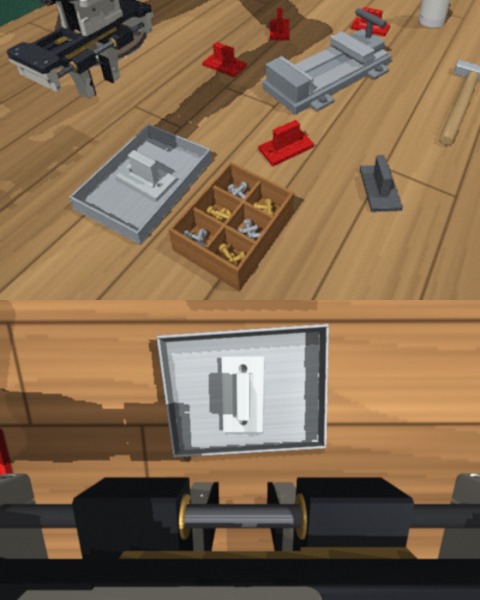

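The bracket stands upright in the middle of the plain tray ((145,170) and (243,395) in the composite). The jaw is open and the gripper is clear.

```bash
python3 -c "
from h import *
print(ctrl.close_job())"
```

```text
the job is handed in; nothing more can be done
None
```

I pulled the jaw to about 60 mm open, lifted the bracket out and set it upright near the middle of the plain tray, with the jaw left open; the job is handed in (no verdict was returned).

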